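# Set the gap of a plate stand with a feeler blade

### The arm

A 6-joint arm with a two-finger parallel gripper is mounted at the origin on a cart in front of the work surface, level with it; the furniture and walls round the work are solid. World frame = base frame: x ahead of the robot, y to its left, z up, the work surface at z = 0. Lengths are in mm, angles in rad, forces in N, time in s.
With the tool pointing down it reaches from about 250 to 850 mm from the base axis. Payload 12.5 kg.
Tool frame: the origin (TCP) lies midway between the tips of the shut fingers; the grasp point (between the pads) lies 19 mm behind it; z points along the fingers, y is the direction in which the jaws open and shut (so a half turn about z gives the same grasp; the last joint's range is limited). The gripper opens to 93 mm and grips with 3 to 60 N. Pads are 15 mm wide; open, the fingers measure 128 mm over their backs; the gripper's body (75 mm by 188 mm) begins 65 mm behind the grasp point.
Start: joints at [-1.202, 0.351, 1.652, -0, 1.139, -0.085], TCP at [241.127, -494.31, 218.633] pointing down, gripper open.
Joint ranges: [-2.75, 2.75], [-0.79, 2.1], [0.01, 2.65], [-1.57, 4.71], [0.07, 3.14], [-2.87, 2.87]. Speed limits (rad/s): [2.22, 2.22, 2.79, 3.14, 3.14, 3.14].

### API

Orientations are given as a unit quaternion [x, y, z, w].
In Python, from cell import ctrl gives the robot as it stands.
- The arm moves only by the tool apply_moves, never from a script. Its argument "deltas" is a list of rows, each a list of 4 numbers: the shift along the tool's x, y, z in mm, then the turn about the tool's z in rad. A call has 1 to 8 rows; each row shifts and turns the commanded pose from where the row before left it, along the tool's axes as they then stand; what a row does not reach is not made up. A row lasts 1/12 s, in which the tool goes at most 41.7 mm and 7.16 degrees, less where a joint would pass 70% of its speed; a pose out of reach is approached as far as the arm can. A call is refused whole if a number of a shift passes 41.7 or a number of a turn 0.125, either way. A call with a gripper value outside its range is refused whole. "fingers" is the closure in counts, from 0 (fully open) to 255 (shut), set as the call begins (left out, the last holds). The fingers move at their own pace and stop on an object; "squeeze" is the grip in N (left out, the last holds). Time passes only in rows, so rows that do not move let the fingers close. It gives the time, the measured TCP pose, the force and the opening at its end, in the units of the state.
- ctrl.sense(): the state, without advancing time (a new reading comes with each control period).
- ctrl.grab_frame(name): name is "scene" or "top"; returns a dict with "img" (420x560x3 uint8, red, green, blue), "z_map" (420x560 float32, mm along the optical axis (not along the pixel's ray), 0 where there is no reading), "fov_y" (degrees; the focal length in pixels is half the picture's height over the tangent of half this angle, whatever the lens; pixels are square), "cx", "cy" (the principal point, pixels), "origin" and "attitude" of the camera in the world. Camera axes: x right, y down, z forward; pixel columns grow to the right and rows downward; lengths in mm; the calibration is good to about 2 mm. A picture is of the moment at which its call begins.
- ctrl.hand_in(): hands the job in, once; it reports no verdict.
Trained networks look in a picture, given as the dict that the camera call returned (one of the last four; its "shot" number tells which), for a name from the list of things; names that differ only in an ending like _2 or _b are one class to them, and where a whole thing is asked for, a point or a joint stands for the part that bears it (a point fixed in the world has none). Each returns a list of dicts, best first, with "conf" (0 to 1); they miss things now and then, are a little off and sometimes report something else, mostly with a low value. They report only what shows in the picture. A call takes as long as a camera call. They do not tell look-alikes from the thing itself.
- ctrl.regions_of(picture, name): "pixels" (420x560 bool, what is visible of it) and "rect" ([left, top, width, height] in pixels, round what is visible of it).
The state is a dict: "clock": time; "q": joint angles; "qd": joint speeds; "effort": joint torques, N m; "eef_pos": TCP position; "tcp_rot": TCP orientation; "force": force on the tool from outside, world axes, zero at the start; "torque": the same for the moment, N m; "gripper_width": finger opening in mm.
Only numpy, scipy, OpenCV 4.12 (cv2) and the standard library are available. Lean on these libraries where they do the work, as an engineer would, in place of code of your own. Each camera call takes 0.05 s, during which the arm holds its last target.

### The job

Set the gap of the leaning plate stand with the steel feeler blade: take the blade from its rest, slide it down the slanting slit until its toe stands on the ledge at the bottom, then draw the carriage in by its post until the sprung plate lightly nips the blade. Then draw the blade back out while it still drags on the plate and stand it in its rest again, leaving the carriage as set. Do not clamp the blade hard or disturb the specimen cup, the dish or the tape roll.

Things in the scene. Friction and masses are not known exactly. Their poses are not given: they have to be found in the camera images.
- gap_stand: Fixed aluminium stand, base 215 (x) by 124 (y) mm, all below 115 mm. Origin on the worktop under the slit foot; x to the carriage side, z up. Two facing plates, 90 mm wide along y, lean 27 deg from vertical, tops towards -x, with a slit between: up the slit is u = (-0.454, 0, 0.891), square across from fixed to moving plate is n = (0.891, 0, 0.454). Slit open at top and ends.
- slit_foot (a point): Bottom of the slit, mid width: corner of the fixed (under) plate's face and the ledge; stand frame (0, 0, 30 mm). The fixed face runs 80 mm up u from here; the ledge, 44 mm wide along y and square to u, reaches 27 mm along n. A 6 mm blade lying on the fixed plate has its toe centre 3 mm along n from here.
- carriage (a joint): Slide of the moving plate's carriage along the stand's x, m: 0 = plates touching, grows to 0.032 as the slit opens. Gap square across the slit = 0.891 x value; the plate first touches the 6 mm blade at 0.0067. Stays where left: friction about 6 N, damping 40 N s/m. Starts at 0.018 to 0.030.
- sprung_plate: Moving plate 90 x 56 x 10 mm on springs on the carriage: yields up to 3 mm along the stand's +x at 2.5 N/mm, so the nip builds softly, then is hard; a nip over 6 N pushes the carriage back when let go. At carriage 0 its face covers 24 to 80 mm up u. Origin: the stand's, shifted along x by carriage value and yield.
- post_top (a point): Middle of the top of the black upright post by which the carriage is drawn: 16 mm along the stand's x, 24 mm along its y, 50 mm tall, top 72 mm above the worktop, 70 mm + carriage value along the stand's x from its origin. Moving it along the stand's -x closes the slit.
- blade: Loose feeler blade, about 0.15 kg, 150 mm long: steel 6 mm thick (x), 36 mm wide (y); black handle 18 mm thick, 36 mm wide, from 90 to 150 mm. Origin mid toe (free steel end), z towards the handle; centre of mass about 60 mm up. Starts upright in the rest. In the slit its x lies along n, z along u. Grip the handle across its width or thickness.
- blade_toe (a point): Middle of the blade's toe end face (same as the blade's origin).
- blade_rest: Fixed grey block 54 (x) x 80 (y) x 58 mm high, with an upright slot 13 mm (x) by 42 mm (y) from its top, its floor 6 mm above the worktop, mouth bevelled 4 mm. Origin: middle of underside. The blade stands in it, toe on the slot floor, handle up, wide faces towards x. A tall analyser stands about 0.3 m to the right of the robot's centre line, beyond x 0.47 m: swing in from nearer the robot.
- specimen_cup: Bystander: specimen cup with lid, 66 mm wide, 70 mm high; origin middle of underside.
- petri_dish: Bystander: round white dish 62 mm wide, 16 mm high; origin middle of underside.
- tape_roll: Bystander: lying roll of tape 69 mm wide, 19 mm high; origin middle of underside.
Mind the look-alikes: they are no part of the job. Several things have the shape of the blade; the one meant has the colours described above.

How it is judged (in metres and radians):
On the way, in this order (a step that is already met when the one before it is completed fails the run):
1. the blade is down in the slanting slit, its toe within 6 mm of the ledge, leaning with the plates (z of slit_foot in the frame of blade between -0.006 and 0.006 m and distance between blade_toe and slit_foot below 0.028 m and angle between blade's own z axis and vertical between 0.3 and 0.9 rad), for 0.2 s.
2. the carriage is closed on the blade, which is nipped with more than 1 N, its toe within 8 mm of the ledge (contact force between blade and sprung_plate above 1 N and value of joint carriage below 0.007 m and z of slit_foot in the frame of blade above -0.008 m and distance between blade_toe and slit_foot below 0.02 m), for 0.2 s.
3. the blade is drawn 15 to 50 mm up out of the nip and still drags on the sprung plate (more than 0.5 N) (z of slit_foot in the frame of blade between -0.05 and -0.015 m and distance between blade_toe and slit_foot below 0.055 m and contact force between blade and sprung_plate above 0.5 N), for 0.05 s.
At the end, for the whole second after the job is handed in: The blade stands upright in its rest again (toe within 6 mm of the slot floor and 8 mm of the slot's middle, leaning less than 0.25 rad), at rest and let go, and the carriage stands at 3.4 to 7.0 mm, where the plate nips the blade lightly (value of joint carriage between 0.0034 and 0.007 m and horizontal distance between blade_toe and blade_rest below 0.008 m and z of blade_toe in the frame of blade_rest below 0.012 m and angle between blade's own z axis and vertical below 0.25 rad and linear speed of blade below 0.02 m/s); the robot touches nothing.
It fails at once if the blade is clamped hard: more than 40 N between it and the sprung plate (contact force between blade and sprung_plate above 40 N).
It fails at once if a bystander is moved more than 30 mm (distance of any of specimen_cup, petri_dish, tape_roll from where it was at the start of the episode above 0.03 m).
It also fails if it takes over 72 s, if anything falls off the work surface, if the arm or the gripper's body presses on something with over 40 N, if the wrist force passes 120 N, or if a joint passes its speed limit or range.

## Working session

There is one attempt and no reset: what is moved stays moved. The work goes in short steps, Python scripts to look and compute and a tool call to move; the robot and the scene stay as the last step left them, time stands still between calls to the robot, and variables do not carry over. Pictures are saved under pics/ and viewed, and the job is handed in when it is done.

Besides the shell and the picture viewer there is one more tool, called after ">>>" in YAML: its name, and indented under it one key for each argument. apply_moves: Moves the arm, as the interface text tells. Its arguments: {"type":"object","properties":{"deltas":{"type":"array"},"fingers":{"type":"number"},"squeeze":{"type":"number"}},"required":["deltas"]}

```bash
ls; mkdir -p pics; python3 - <<'E'
from cell import ctrl
import cv2,pickle
s=ctrl.sense();print(s)
for n in("scene","top"):
    f=ctrl.grab_frame(n);cv2.imwrite(f"pics/{n}0.png",cv2.cvtColor(f["img"],cv2.COLOR_RGB2BGR))
    pickle.dump(f,open(f"{n}0.pkl","wb"))
    print(n,{k:v for k,v in f.items() if k not in("img","z_map")})
    for nm in("gap_stand","carriage","sprung_plate","blade","blade_rest","specimen_cup","petri_dish","tape_roll"):
        print(nm,[(r["rect"],round(r["conf"],2)) for r in ctrl.regions_of(f,nm)])
E
```

```text
pics
{'clock': 0.0, 'q': array([-1.20159650e+00,  3.51214635e-01,  1.65240127e+00, -8.79161430e-06,
        1.13907878e+00, -8.46193537e-02]), 'qd': array([ 0.00050939,  0.00073948,  0.00014694, -0.00065179, -0.00025518,
       -0.00041105]), 'effort': array([-3.77822143e-04, -4.97323537e+01, -2.85247225e+01,  6.98886998e-02,
        2.57764180e-02, -8.78241872e-05]), 'eef_pos': array([ 241.01352294, -494.01648487,  218.12192578]), 'tcp_rot': array([ 9.74365726e-01,  2.24969173e-01, -8.20912740e-05, -5.44883007e-04]), 'force': array([ 0.54503393, -0.52347244, -0.11874466]), 'torque': array([0.03104981, 0.04448771, 0.02078224]), 'gripper_width': 93.04359926987419}
scene {'fov_y': 57.700575723736584, 'cx': 277.3564419931342, 'cy': 207.8068272051301, 'origin': array([ 32.32537626, 841.49216886, 494.79273265]), 'attitude': array([-0.24204597,  0.81004045, -0.50964668,  0.15971379]), 'shot': 1}
gap_stand [([217.9, 200.2, 97.5, 74.0], 0.62)]
carriage [([226.4, 200.1, 56.7, 46.0], 0.64)]
sprung_plate [([253.3, 204.8, 30.4, 29.7], 0.8)]
blade [([341.1, 157.1, 14.9, 36.8], 0.86), ([303.7, 160
[... 337 characters left out ...]
55.43377029669284, 'cx': 274.0002131646752, 'cy': 216.5740873573278, 'origin': array([ 371.43201994,  115.34498707, 1151.12193571]), 'attitude': array([-0.69897891,  0.71260525, -0.04217379,  0.04293728]), 'shot': 2}
gap_stand [([227.8, 175.3, 49.5, 80.0], 0.96)]
carriage [([233.3, 177.2, 35.6, 48.3], 0.95)]
sprung_plate [([231.4, 208.4, 32.4, 13.9], 0.48)]
blade [([363.5, 224.9, 25.1, 10.3], 0.68), ([309.5, 180.8, 9.2, 15.0], 0.6), ([332.6, 194.9, 16.7, 23.3], 0.54), ([335.1, 232.3, 20.5, 8.3], 0.45)]
blade_rest [([321.4, 228.2, 35.4, 21.5], 0.93)]
specimen_cup [([135.1, 226.8, 26.6, 24.9], 0.84)]
petri_dish [([148.7, 194.6, 21.8, 20.7], 0.83)]
tape_roll [([359.9, 175.6, 24.4, 27.6], 0.86)]
```

```bash
python3 - <<'E'
import cv2
a=cv2.imread("pics/scene0.png");b=cv2.imread("pics/top0.png")
cv2.imwrite("pics/scene0c.png",cv2.resize(a[130:350,140:400],(780,660))[:600])
cv2.imwrite("pics/top0c.png",cv2.resize(b[150:290,110:410],(800,373),interpolation=cv2.INTER_CUBIC))
E
```

```text
(no output)
```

View pics/scene0.png

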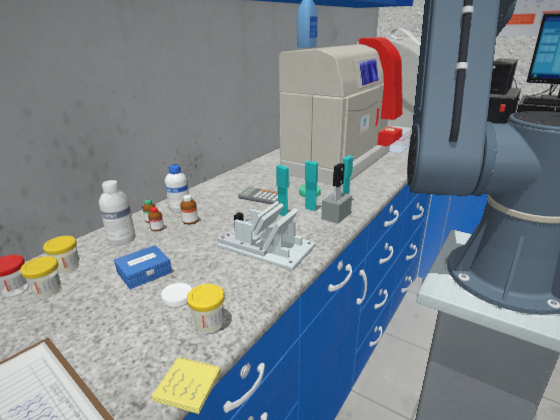

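View pics/scene0c.png

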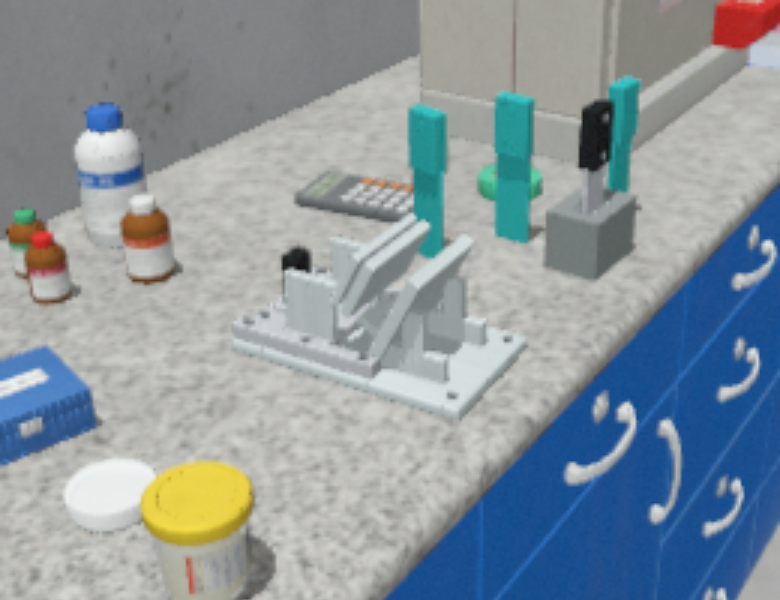

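View pics/top0.png

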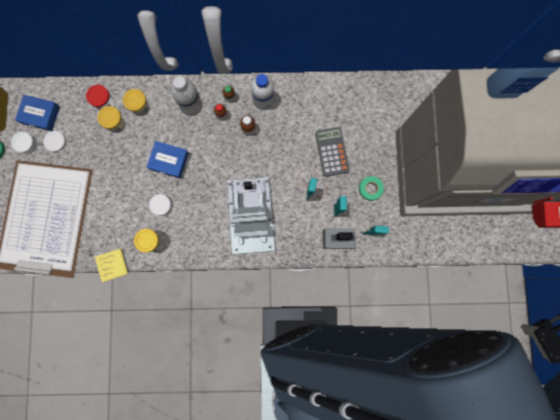

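View pics/top0c.png

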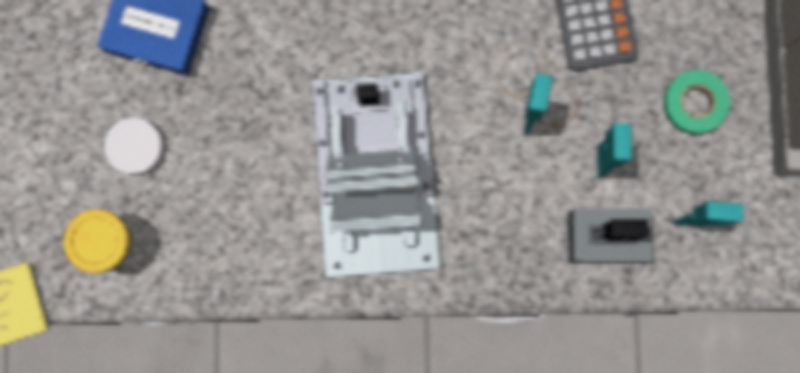

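The top picture shows the grey rest at about (340,238) with the black-handled blade standing in it. The teal look-alikes are at (312,188), (341,206) and (378,230). The stand is at (250,215), with its black post at (248,185) on the far (+x) side. Next I'll build a height map to measure positions.

```bash
cat > h.py <<'E'
import numpy as np,cv2,pickle
from scipy.spatial.transform import Rotation as R
def cloud(f):
    h,w=f["z_map"].shape;F=h/2/np.tan(np.radians(f["fov_y"]/2))
    v,u=np.mgrid[:h,:w];z=f["z_map"].astype(float)
    p=np.stack([(u-f["cx"])/F*z,(v-f["cy"])/F*z,z],-1)
    return R.from_quat(f["attitude"]).apply(p.reshape(-1,3)).reshape(h,w,3)+f["origin"]
def proj(f,P):
    F=210/np.tan(np.radians(f["fov_y"]/2))
    c=R.from_quat(f["attitude"]).inv().apply(np.atleast_2d(P)-f["origin"])
    return np.c_[c[:,0]/c[:,2]*F+f["cx"],c[:,1]/c[:,2]*F+f["cy"]]
E
python3 - <<'E'
from h import *
t=pickle.load(open("top0.pkl","rb"));s=pickle.load(open("scene0.pkl","rb"))
T=cloud(t);S=cloud(s)
np.set_printoptions(linewidth=250,suppress=True,precision=0)
print("tablez",np.median(T[130:170,290:310,2]),np.median(S[230:250,180:200,2]))
print("rest z");print(T[226:252:2,318:366:2,2])
print(T[226:252:2,340],T[238,318:366:4])
print("stand z");print(T[174:258:2,224:284:3,2])
for n,(r,c) in dict(a=(212,250),rest=(238,330),cup=(240,146),dish=(205,160),tape=(188,362)).items(): print(n,T[r,c])
E
python3 - <<'E'
import cv2
b=cv2.imread("pics/top0.png")
cv2.imwrite("pics/t1.png",cv2.resize(b[168:264,215:290],None,fx=6,fy=6,interpolation=cv2.INTER_CUBIC))
a=cv2.imread("pics/scene0.png")
cv2.imwrite("pics/s1.png",cv2.resize(a[150:280,210:365],None,fx=4.5,fy=4.5,interpolation=cv2.INTER_CUBIC))
E
```

```text
tablez 0.18600898913257424 0.9306146270657223
rest z
[[ -4.   1.   4.   4.  -1.   2.  -2.  -3.   1.   1.   0.  -6.   2.   3.   1.   1.   1.   0.  -0.   1.  -1.   0.  -2.  -3.]
 [ -1.  -2.  -1.   0.  61.  56.  58.  60.  57.  56.  56.  58.  57.  57.  54.  56.  61.  57.  55.  -2.   5.  -1.  -2.  -2.]
 [ -1.   2.  -1.  28.  57.  60.  62.  53.  58.  59.  58.  56.  59.  61.  56.  56.  58.  60.  60.   0.  -1.   0.   2.   0.]
 [ -0.   4.  -1.  31.  60.  57.  58.  60.  56.  57.  58. 153. 154. 154. 152. 158. 154. 154.  56.   0.   1.   1.  -3.  23.]
 [  2.   1.  -4.  26.  60.  60.  55.  52.  60. 105. 136. 158. 156. 158. 157. 156. 157. 157.  61.   2.   1.  -1.  -0.   4.]
 [ -5.  -2.   2.  24.  60.  62.  57.  58.  28. 103. 137. 153. 158. 151. 155. 156. 156. 157.  57.  -1.  -3.  -2.  -3.   0.]
 [ -1.  -2.   1.  24.  58.  61.  58.  54.  65. 108. 138. 153. 157. 154. 152. 161. 156. 152.  58.   1.  -3.   2.   1.  -1.]
 [ -4.   1.   2.  28.  59.  58.  58.  56.   7.   6.   8.   6.   4.   5.  27. 101.  61.  60.  59.  -1.   1.  -1.   1.  -2.]
 [ -1.   5.   1.  23.  58.  56.  58.  57.  59.  57.  56.  58.  
[... 5624 characters left out ...]
.   13.   14.   13.   10.   14.   11.   10.   11.    9.   11.   12.   16.   14.    8.    2.   -0.]
 [   3.   -4.   -3.   14.   12.   12.   13.   11.   14.   14.   13.   11.   13.   11.   12.    9.   13.   11.   -1.    1.]
 [   0.    2.   -1.   16.   13.    9.   12.   11.   12.   13.    8.    2.    2.   -1.   -2. 1151.   -1.   -2.   -1.    1.]
 [   1.   -1.   -5.    0.    2.    1.    3.   -3.    4.   -2.    1.    2.    3.   -2.    3.    0.   -0.   -4.   -1.   -0.]
 [  -2.   -1.    3.    2.   -3.   -4.    2.   -0.   -2.    2.    3.    2.   -0.   -1.   -1.    1.    1.    0.    1.    2.]]
a [511. 178. 106.]
rest [442. -37.  58.]
cup [445. 463.  69.]
dish [549. 442.  15.]
tape [ 587. -140.   16.]
```

View pics/t1.png

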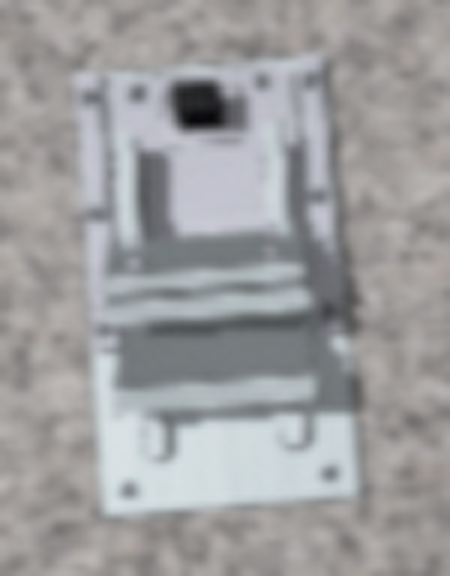

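View pics/s1.png

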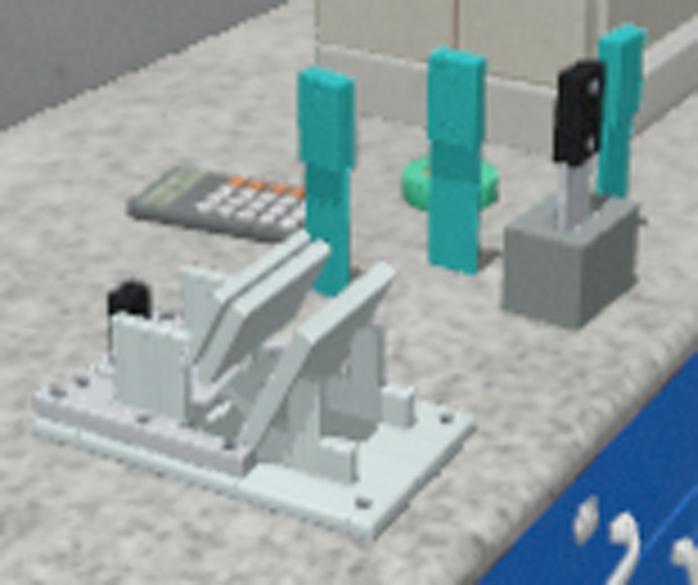

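The blade meant is the one with the black handle and steel shank, standing in the grey rest: top (341,237), scene about (345,175). The scene crop confirms it, because all the other blade shapes are teal. Next I'll fit the stand and rest poses.

```bash
python3 - <<'E'
from h import *
from scipy.optimize import least_squares
np.set_printoptions(suppress=True,precision=2)
t=pickle.load(open("top0.pkl","rb"));s=pickle.load(open("scene0.pkl","rb"))
T=cloud(t);S=cloud(s)
# fixed face plane, via top camera
P=T[223:233,238:264].reshape(-1,3)
P=P[(P[:,2]>40)&(P[:,2]<95)]
# fit plane with known tilt: (x-ox)c+(y-oy)s = -(z-30)*.5095
for it in range(4):
    f=lambda p:(P[:,0]-p[0])*np.cos(p[1])+(P[:,1]-175)*np.sin(p[1])+(P[:,2]-30)*np.tan(np.radians(27))
    r=least_squares(f,[480,0],loss='soft_l1')
    P=P[abs(r.fun)<5]
print("fixed face x at y=175,z=30:",r.x,len(P),np.std(r.fun))
A=np.c_[P[:,1]-175,P[:,2]-30,np.ones(len(P))];k=np.linalg.lstsq(A,P[:,0],rcond=None)[0];print("free fit dx/dy,dx/dz,x0",k)
# base outline
m=(T[...,2]>6)&(T[...,2]<130);reg=np.zeros_like(m);reg[168:262,215:290]=1
mm=(m&reg.astype(bool)).astype(np.uint8)
# project base outline: use minAreaRect of points' xy with z 8..32
Q=T[(mm>0)&(T[...,2]<32)][:,:2]
rect=cv2.minAreaRect(Q.astype(np.float32));print("stand rect",rect)
# post
pr=T[180:189,240:256].reshape(-1,3);pr=pr[(pr[:,2]>66)&(pr[:,2]<76)];pr=pr[pr[:,0]>555]
print("post",len(pr),pr.mean(0),pr.min(0),pr.max(0))
q=T[224:254,316:366].reshape(-1,3);top=q[(q[:,2]>50)&(q[:,2]<66)]
rr=cv2.minAreaRect(top[:,:2].astype(np.float32));print("rest rect",rr)
hd=q[q[:,2]>146];print("handle",len(hd),hd.mean(0),cv2.minAreaRect(hd[:,:2].astype(np.float32)))
sl=q[q[:,2]<12];sl=sl[(abs(sl[:,0]-rr[0][0])<15)&(abs(sl[:,1]-rr[0][1])<30)];print("slot floor",sl.min(0),sl.max(0))
# scene view
for nm,(a,b,c,d) in dict(hand=(157,197,328,350),rest=(190,225,318,354)).items():
    q=S[a:b,c:d].reshape(-1,3)
    q=q[(q[:,2]>(70 if nm=='hand' else 40))&(q[:,2]<(165 if nm=='hand' else 64))&(abs(q[:,0]-442)<50)&(abs(q[:,1]+62)<60)]
    print(nm,len(q),q.min(0),q.max(0),np.median(q,0))
E
```

```text
fixed face x at y=175,z=30: [496.92   0.06] 201 0.7903455249469596
free fit dx/dy,dx/dz,x0 [ -0.06  -0.5  496.52]
stand rect ((510.83831787109375, 179.204833984375), (178.10325622558594, 250.87831115722656), 83.03404235839844)
post 50 [594.51 185.69  71.19] [586.04 174.01  66.33] [602.52 196.31  75.97]
rest rect ((442.76910400390625, -63.979827880859375), (80.27085876464844, 52.64179611206055), 88.71977233886719)
handle 111 [437.72 -52.05 218.02] ((415.92919921875, 18.57202911376953), (25.55080795288086, 211.48802185058594), 17.804656982421875)
slot floor [438.6  -84.07   3.67] [439.06 -55.18   7.92]
hand 310 [431.85 -82.8   70.31] [451.54 -43.76 159.06] [438.03 -51.26 123.07]
rest 373 [ 412.93 -104.75   40.06] [469.56 -21.57  63.92] [433.36 -44.54  57.19]
```

```bash
python3 - <<'E'
from h import *
np.set_printoptions(suppress=True,precision=1,linewidth=200)
t=pickle.load(open("top0.pkl","rb"));s=pickle.load(open("scene0.pkl","rb"))
for nm,f,(a,b,c,d) in(("top",t,(168,262,215,290)),("scene",s,(195,278,212,320))):
    T=cloud(f);q=T[a:b,c:d].reshape(-1,3)
    yaw=.06;X=np.array([np.cos(yaw),np.sin(yaw),0]);Y=np.array([-X[1],X[0],0]);O=np.array([496.7,179.8,0])
    L=np.c_[(q-O)@X,(q-O)@Y,q[:,2]]
    L=L[(L[:,2]>5)&(L[:,2]<118)&(abs(L[:,0])<200)&(abs(L[:,1])<80)]
    nn=L[:,0]*.891+(L[:,2]-30)*.454
    uu=-L[:,0]*.454+(L[:,2]-30)*.891
    g=lambda m,k:(m.sum(),np.percentile(L[m][:,k],[1,5,50,95,99]))
    fx=(abs(nn)<3)&(uu>20)&(uu<78)&(L[:,2]>35)
    print(nm,"fixed y",g(fx,1))
    for lo in range(20,80,10):
        mm=fx&(uu>lo)&(uu<lo+10);print('   u',lo,mm.sum(), np.median(nn[mm]) if mm.any() else 0)
    mv=(nn>20)&(nn<42)&(uu>30)&(uu<84)&(L[:,2]>50)&(abs(L[:,1])<46)
    print(" moving nn hist",np.histogram(nn[mv],bins=np.arange(14,46,2)))
    h=nn[(uu>30)&(uu<75)&(L[:,2]>65)&(nn>14)&(nn<44)];print(np.percentile(h,[5,50,95]))
    bs=(L[:,2]>7)&(L[:,2]<17)
    print(" base x",g(bs,0)," y",g(bs,1))
    po=(L[:,2]>50)&(L[:,2]<76)&(abs(L[:,1])<20)&(L[:,0]>75)
    print(" post",po.sum(),g(po,0),g(po,1))
E
```

```text
top fixed y (np.int64(260), array([-43.9, -40.9,   1.9,  40.8,  44.4]))
   u 20 43 -0.19618746024538503
   u 30 47 -0.07484101810834609
   u 40 40 -0.08524076150026438
   u 50 42 -0.0910571388109016
   u 60 43 -0.05626954774787052
   u 70 45 0.1311743466198081
 moving nn hist (array([ 0,  0,  0,  0,  0,  4, 19, 21, 27, 22, 62, 16,  4, 25,  0]), array([14, 16, 18, 20, 22, 24, 26, 28, 30, 32, 34, 36, 38, 40, 42, 44]))
[27.3 35.  43.1]
 base x (np.int64(925), array([-87.5, -85.2, -57.1, 112.8, 125.5]))  y (np.int64(925), array([-61.1, -59.5,  -3.8,  59.6,  62.1]))
 post 61 (np.int64(61), array([ 90. ,  90.3,  96.3, 105.6, 106.1])) (np.int64(61), array([-11.6, -10.8,  -0.2,  10.4,  11.2]))
scene fixed y (np.int64(18), array([41.6, 42.1, 44.1, 45.5, 45.5]))
   u 20 3 -1.3084794820059162
   u 30 2 -1.3805068759851844
   u 40 3 -1.5704020455421421
   u 50 3 -2.5249513838976796
   u 60 3 -1.5207267552619221
   u 70 4 -1.965671188753353
 moving nn hist (array([  0,   0,   0,   0,   0, 119,  42,  34,  28,  29,  12,   0,  61,  26,   0]), array([14, 16, 18, 20, 22, 24, 26, 28, 30, 32, 34, 36, 38, 40, 42, 44]))
[25.2 29.9 42.8]
 base x (np.int64(1005), array([-89.3, -88.1, -49.6,  84.8, 115.8]))  y (np.int64(1005), array([-58.4, -44.9,  35.4,  61.8,  63.1]))
 post 74 (np.int64(74), array([ 88.8,  89.3,  91.9, 103.4, 104.7])) (np.int64(74), array([-12.1,  -9.2,   3.1,  12.2,  12.7]))
```

>>> apply_moves:
  deltas:
    - [0,0,0,0.116]
    - [0,0,0,0.116]
    - [0,0,0,0.116]
    - [0,0,0,0.116]
    - [8,-30,0,0]
    - [10,-30,0,0]
    - [10,-30,0,0]
    - [10,-30,0,0]
  fingers: 90
  squeeze: 10

```text
clock: 1.57
eef_pos: [280.5, -373.4, 218.6]
tcp_rot: [1.0, -0.005, 0.0, 0.0]
force: [0.2, -1.1, 0.8]
gripper_width: 60.3
```

>>> apply_moves:
  deltas:
    - [10,-38,0,0]
    - [10,-38,0,0]
    - [20,-38,0,0]
    - [20,-38,0,0]
    - [25,-38,0,0]
    - [25,-38,0,0]
    - [25,-38,0,0]
    - [20,-38,0,0]

```text
clock: 2.23
eef_pos: [431.4, -83.3, 219.0]
tcp_rot: [1.0, -0.005, 0.001, 0.0]
force: [-0.4, -1.3, 0.0]
gripper_width: 60.0
```

>>> apply_moves:
  deltas:
    - [6,-12,0,0]
    - [0,0,0,0]
    - [0,0,0,0]

```text
clock: 2.48
eef_pos: [436.3, -72.9, 218.6]
tcp_rot: [1.0, -0.004, -0.0, 0.0]
force: [-0.1, -0.5, -0.4]
gripper_width: 60.0
```

```bash
python3 - <<'E'
from cell import ctrl
from h import *
print(ctrl.sense()["eef_pos"])
f=ctrl.grab_frame("scene");pickle.dump(f,open("s2.pkl","wb"))
b=cv2.cvtColor(f["img"],cv2.COLOR_RGB2BGR)
cv2.imwrite("pics/s2.png",cv2.resize(b[90:240,260:400],None,fx=4,fy=4,interpolation=cv2.INTER_CUBIC))
E
```

```text
[436.3417965  -72.92938868 218.5830866 ]
```

View pics/s2.png

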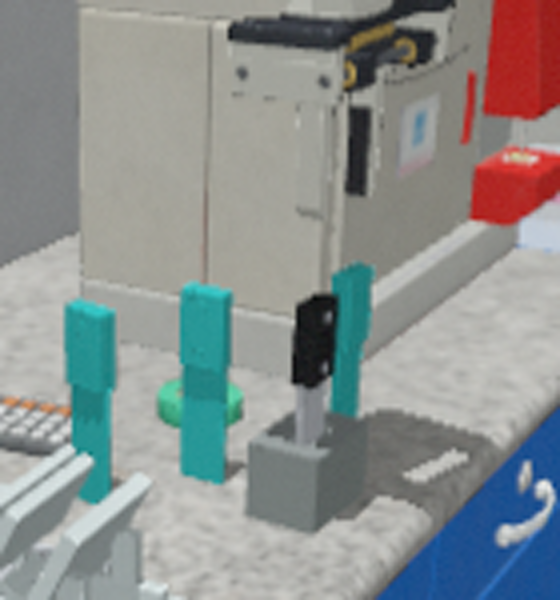

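>>> apply_moves:
  deltas:
    - [5,-9,0,0]
    - [0,0,20,0]
    - [0,0,25,0]
    - [0,0,25,0]
    - [0,0,20,0]
    - [0,0,11,0]
    - [0,0,0,0]
    - [0,0,0,0]

```text
clock: 3.2
eef_pos: [441.3, -64.7, 117.7]
tcp_rot: [1.0, -0.006, -0.0, -0.0]
force: [0.9, -0.3, 0.1]
gripper_width: 60.0
```

```bash
python3 - <<'E'
from cell import ctrl
from h import *
print(ctrl.sense()["eef_pos"],ctrl.sense()["force"])
f=ctrl.grab_frame("scene");pickle.dump(f,open("s2.pkl","wb"))
b=cv2.cvtColor(f["img"],cv2.COLOR_RGB2BGR)
t=ctrl.grab_frame("top");pickle.dump(t,open("t2.pkl","wb"));t=cv2.cvtColor(t["img"],cv2.COLOR_RGB2BGR)
g=np.hstack([cv2.resize(x,(400,400),interpolation=cv2.INTER_CUBIC) for x in(b[120:240,280:400],t[180:280,300:400])])
cv2.imwrite("pics/s3.png",g)
E
```

```text
[441.33854657 -64.73204531 117.69896083] [ 0.93341516 -0.26284905  0.13574794]
```

View pics/s3.png

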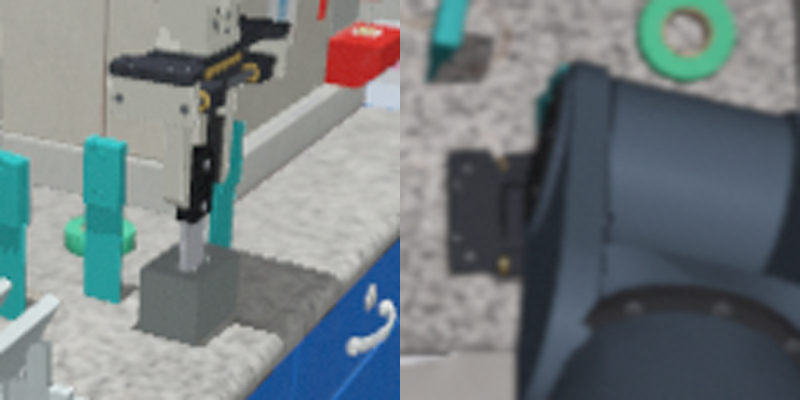

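The fingers straddle the black handle (crop about (195,190)), so I'll close them.

>>> apply_moves:
  deltas:
    - [0,0,0,0]
    - [0,0,0,0]
    - [0,0,0,0]
    - [0,0,0,0]
    - [0,0,0,0]
    - [0,0,0,0]
  fingers: 255
  squeeze: 8

```text
clock: 3.8
eef_pos: [441.6, -64.3, 117.9]
tcp_rot: [1.0, -0.005, 0.0, 0.0]
force: [-0.1, 0.6, 2.3]
gripper_width: 35.9
```

>>> apply_moves:
  deltas:
    - [0,0,-10,0]
    - [0,0,-20,0]
    - [0,0,-25,0]
    - [0,0,-25,0]
    - [0,0,-25,0]
    - [0,0,-20,0]
    - [0,0,0,-0.035]
    - [0,0,0,-0.035]

```text
clock: 4.47
eef_pos: [441.8, -64.3, 243.6]
tcp_rot: [1.0, 0.031, 0.001, 0.0]
force: [-1.0, -0.4, -2.8]
gripper_width: 36.1
```

>>> apply_moves:
  deltas:
    - [0,-15,0,0]
    - [5,-30,0,0]
    - [5,-35,0,0]
    - [5,-35,0,0]
    - [5,-35,0,0]
    - [2,-35,0,0]
    - [0,-30,0,0]
    - [0,-20,0,0]

```text
clock: 5.13
eef_pos: [448.7, 174.0, 242.4]
tcp_rot: [1.0, 0.031, -0.0, -0.0]
force: [0.3, -0.9, -1.6]
gripper_width: 35.9
```

>>> apply_moves:
  deltas:
    - [16,-1,0,0]
    - [15,-2,0,0]
    - [0,0,0,0]
    - [0,0,0,0]
    - [0,0,0,0]

```text
clock: 5.55
eef_pos: [479.4, 176.2, 242.3]
tcp_rot: [1.0, 0.03, -0.001, 0.0]
force: [-0.3, -0.2, -1.2]
gripper_width: 35.9
```

```bash
cat > look.py <<'E'
from cell import ctrl
from h import *
import sys
s=ctrl.sense();np.set_printoptions(suppress=True,precision=2)
n=sys.argv[1]
f=ctrl.grab_frame("scene");pickle.dump(f,open(n+".pkl","wb"))
S=cloud(f);b=cv2.cvtColor(f["img"],cv2.COLOR_RGB2BGR)
x0,y0,x1,y1=map(int,sys.argv[2:6])
k=min(780/(x1-x0),590/(y1-y0))
cv2.imwrite("pics/%s.png"%n,cv2.resize(b[y0:y1,x0:x1],None,fx=k,fy=k,interpolation=cv2.INTER_CUBIC));print("scale",k)
E
python3 look.py s4 200 100 330 280
```

```text
scale 3.2777777777777777
```

View pics/s4.png

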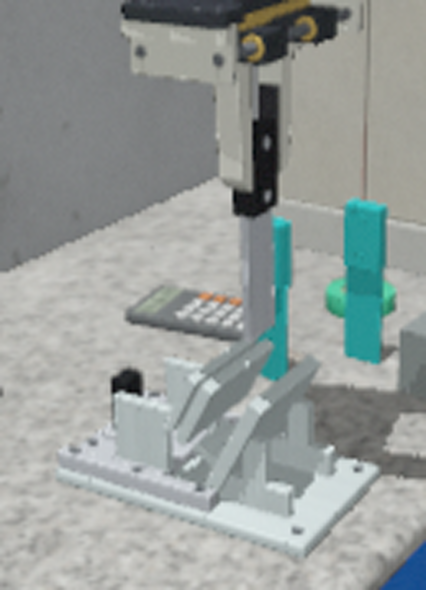

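```bash
cat > st.py <<'E'
from h import *
X=np.array([np.cos(.06),np.sin(.06),0]);Y=np.array([-X[1],X[0],0]);O=np.array([496.7,179.8,0])
def loc(q): return np.c_[(q-O)@X,(q-O)@Y,q[:,2]]
E
python3 - <<'E'
from st import *
np.set_printoptions(suppress=True,precision=1,linewidth=200)
f=pickle.load(open("s4.pkl","rb"));S=cloud(f)
q=loc(S[120:215,255:300].reshape(-1,3));q=q[(abs(q[:,0]+17)<40)&(abs(q[:,1])<40)&(q[:,2]>112)&(q[:,2]<290)]
for z in range(110,225,10):
    m=q[(q[:,2]>=z)&(q[:,2]<z+10)]
    if len(m):print(z,len(m),m.min(0),m.max(0),np.median(m,0))
E
```

```text
130 33 [-23.4 -18.8 131.2] [-16.2  16.3 140. ] [-21.8   2.7 136. ]
140 39 [-23.9 -19.1 140.4] [-16.4  17.7 149.9] [-21.8   1.  145.4]
150 40 [-23.1 -18.7 150.2] [-15.6  17.3 159.6] [-21.4   3.5 154.6]
160 40 [-24.1 -19.4 160.2] [-16.9  15.5 169.7] [-21.3   1.6 165.2]
170 44 [-23.1 -20.2 170. ] [-17.1  17.3 180. ] [-21.    2.1 174.9]
180 40 [-22.6 -18.5 180.2] [-16.8  16.8 189.8] [-21.5   2.3 184.8]
190 44 [-22.9 -22.1 190. ] [-17.3  16.9 199.7] [-21.   -0.  194.4]
200 48 [-22.8 -21.7 200.1] [-14.8  16.2 209.9] [-20.7   2.4 205.7]
210 41 [-22.6 -18.6 210.3] [-15.1  16.7 219.5] [-20.6   4.7 215. ]
220 48 [-28.1 -16.3 220.2] [-10.3  16.6 229.6] [-24.5  13.  226.3]
```

>>> apply_moves:
  deltas:
    - [0,-2,10,0]
    - [0,0,15,0]
    - [0,0,15,0]
    - [0,0,10,0]
    - [0,0,5,0]
    - [0,0,0,0]
    - [0,0,0,0]
  squeeze: 6

```text
clock: 6.18
eef_pos: [480.1, 178.5, 187.8]
tcp_rot: [1.0, 0.03, 0.0, -0.0]
force: [-0.5, 0.2, -0.8]
gripper_width: 36.0
```

>>> apply_moves:
  deltas:
    - [-10,0,0,0]
    - [-10,0,1,0]
    - [-10,0,2,0]
    - [-10,0,3,0]
    - [-5,0,2,0]
    - [0,0,0,0]

```text
clock: 6.68
eef_pos: [433.8, 175.7, 179.8]
tcp_rot: [1.0, 0.03, -0.0, -0.0]
force: [0.6, 0.8, -0.9]
gripper_width: 35.8
```

```bash
python3 look.py s5 200 100 330 280
```

```text
scale 3.2777777777777777
```

View pics/s5.png

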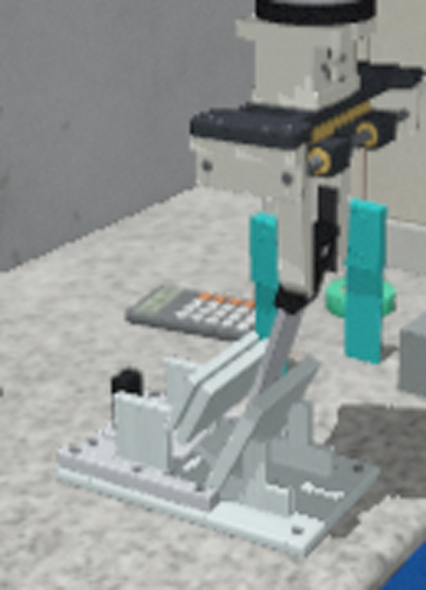

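The blade pivots in the pads and lies nearly along the slit (crop about (265,380)). I'll finish the tilt and slide it down.

>>> apply_moves:
  deltas:
    - [-8,0,3,0]
    - [-7,0,4,0]
    - [3,0,6,0]
    - [4.5,0,9,0]
    - [4.5,0,9,0]
    - [4.5,0,9,0]
    - [0,0,0,0]

```text
clock: 7.32
eef_pos: [436.7, 175.6, 137.4]
tcp_rot: [1.0, 0.03, -0.001, 0.0]
force: [-0.0, 0.0, -1.4]
gripper_width: 35.6
```

>>> apply_moves:
  deltas:
    - [1.5,0,3,0]
    - [1.5,0,3,0]
    - [0.5,0,1,0]
    - [0,0,0,0]

```text
clock: 7.65
eef_pos: [440.1, 176.1, 132.5]
tcp_rot: [1.0, 0.03, -0.0, -0.0]
force: [-0.6, -0.3, -1.5]
gripper_width: 35.9
```

```bash
python3 look.py s6 200 100 330 280; python3 - <<'E'
from st import *
from cell import ctrl
np.set_printoptions(suppress=True,precision=1,linewidth=200)
print(ctrl.sense()["force"],ctrl.sense()["eef_pos"])
f=pickle.load(open("s6.pkl","rb"));S=cloud(f);G=f["img"].astype(int)
q=loc(S[130:240,250:310].reshape(-1,3))
uu=-q[:,0]*.454+(q[:,2]-30)*.891;nn=q[:,0]*.891+(q[:,2]-30)*.454
m=(abs(q[:,1])<40)&(uu>70)&(uu<160)&(nn>-15)&(nn<20)
for u in range(70,160,6):
    k=m&(uu>=u)&(uu<u+6)
    if k.any():print(u,k.sum(),np.percentile(nn[k],[5,50,95]),q[k][:,1].min(),q[k][:,1].max())
E
```

```text
scale 3.2777777777777777
[ 0.3  0.5 -2.1] [440.1 176.1 132.7]
70 27 [-12.6   2.6   7. ] -39.527059677222894 25.56806940257961
76 105 [-12.3  -7.    3.1] -39.67153834801015 39.74461559932241
82 29 [-11.7  -4.1   6.7] -35.74387093064815 34.53274184552433
88 7 [3.2 6.6 8.4] 9.822473330866314 16.983714490187307
94 20 [-2.4  3.2 13.7] -7.6121039452154475 18.404749283972226
100 20 [-2.3  4.4 13.6] -0.018896831305938264 18.095374015881212
106 18 [-2.3  2.2 12.4] -15.29346996041811 18.806747213580305
112 6 [-1.7 -0.4 14.3] -15.045863629950453 22.32946848542335
118 23 [-10.4  -2.8   4.7] -22.139028576255892 30.42019625741495
124 37 [-9.8 -4.3  7.5] -29.448503962023004 33.50981678399714
130 48 [-7.1 -3.3 10.1] -29.73698612633944 32.96704487840485
136 43 [-3.9 -1.  13.7] -29.370373966305777 34.950843315514966
142 48 [-1.3  0.9 17.3] -36.10403418577938 35.34851640562356
148 103 [-0.4  5.2 17.6] -33.68956744478602 34.48497627686954
154 45 [ 4.8  8.9 18.2] -34.57393566886078 35.71523284295075
```

View pics/s6.png

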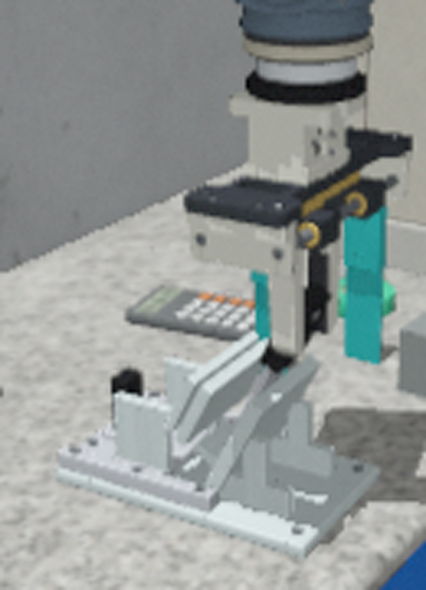

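>>> apply_moves:
  deltas:
    - [0.5,0,1,0]
    - [0.5,0,1,0]
    - [0.5,0,1,0]
    - [0.5,0,1,0]
    - [0,0,0,0]

```text
clock: 8.12
eef_pos: [442.1, 176.3, 129.1]
tcp_rot: [1.0, 0.03, 0.0, -0.0]
force: [-1.9, -1.2, 4.9]
gripper_width: 36.0
```

>>> apply_moves:
  deltas:
    - [0.5,0,1,0]
    - [0.25,0,0.5,0]
    - [0,0,0,0]

```text
clock: 8.37
eef_pos: [442.8, 176.3, 127.6]
tcp_rot: [1.0, 0.03, 0.0, -0.0]
force: [-3.7, -0.5, 4.9]
gripper_width: 36.0
```

>>> apply_moves:
  deltas:
    - [-2,0,-0.5,0]
    - [0,0,0,0]

```text
clock: 8.53
eef_pos: [440.8, 176.1, 127.8]
tcp_rot: [1.0, 0.03, 0.0, -0.0]
force: [0.8, 0.9, -0.6]
gripper_width: 36.1
```

>>> apply_moves:
  deltas:
    - [0,0,0,0]
    - [0,0,0,0]
    - [0,0,0,0]
    - [0,0,0,0]
    - [0,0,0,0]
  fingers: 90

```text
clock: 8.95
eef_pos: [440.9, 176.1, 127.6]
tcp_rot: [1.0, 0.03, 0.0, -0.0]
force: [-0.2, 0.4, 0.6]
gripper_width: 59.4
```

```bash
python3 look.py s7 200 100 330 280
```

```text
scale 3.2777777777777777
```

View pics/s7.png

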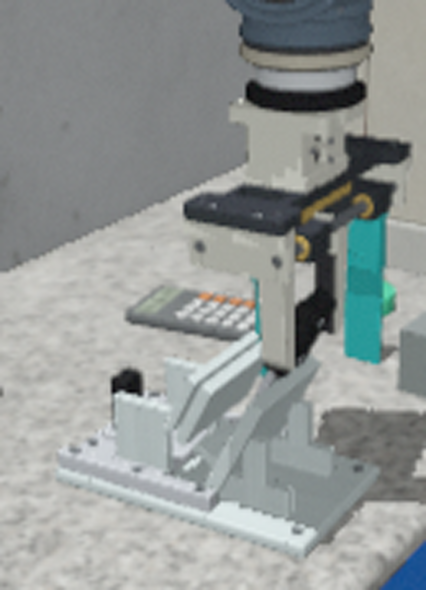

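>>> apply_moves:
  deltas:
    - [0,0,-20,0]
    - [0,0,-35,0]
    - [0,0,-35,0]
    - [30,0,0,0]
    - [40,0,0,0]
    - [40,0,0,0]
    - [40,0,0,0]
    - [40,0,0,0]

```text
clock: 9.67
eef_pos: [632.2, 187.4, 217.6]
tcp_rot: [1.0, 0.03, 0.0, -0.0]
force: [-0.3, 0.5, 0.1]
gripper_width: 60.2
```

```bash
python3 look.py s8 200 130 330 280; python3 - <<'E'
from st import *
np.set_printoptions(suppress=True,precision=1,linewidth=200)
f=pickle.load(open("s8.pkl","rb"));S=cloud(f)
q=loc(S[130:240,240:320].reshape(-1,3))
uu=-q[:,0]*.454+(q[:,2]-30)*.891;nn=q[:,0]*.891+(q[:,2]-30)*.454
m=(abs(q[:,1])<25)&(uu>84)&(uu<160)&(nn>-15)&(nn<20)
for u in range(84,160,6):
    k=m&(uu>=u)&(uu<u+6)
    if k.any():print(u,k.sum(),np.percentile(nn[k],[5,50,95]),q[k][:,1].min(),q[k][:,1].max())
print(uu[m].max())
E
```

```text
scale 3.933333333333333
84 7 [-0.2  1.8  5.2] 14.522161204383202 17.816090856107873
90 11 [-4.7  1.   6.3] 15.12504484236936 18.19642722990115
96 22 [-6.5 -2.2  8.7] -11.86602796348158 17.866133560510193
102 23 [-6.6 -2.1  8.9] -17.163164448254115 18.87756985770222
108 24 [-6.3 -0.1  9. ] -2.3509995546520535 18.706008313178614
114 22 [-6.6 -2.   9.4] -12.079400217675893 18.58534335050232
120 25 [-6.6 -2.4  9.1] -13.878200115852959 17.807568370120926
126 26 [-6.3 -1.1  9.4] -15.099941880096383 18.87496945016505
132 25 [-6.3 -1.9  8.8] -14.328976614544095 19.31349177138331
138 20 [-6.6 -0.4  9.3] -4.237563988016065 18.745717371200946
144 42 [-6.3 -1.5  9.2] -14.07749894295638 19.249549588277596
150 51 [-4.   3.1  9.4] -17.46892010625155 17.44015099837004
153.64216729554823
```

View pics/s8.png

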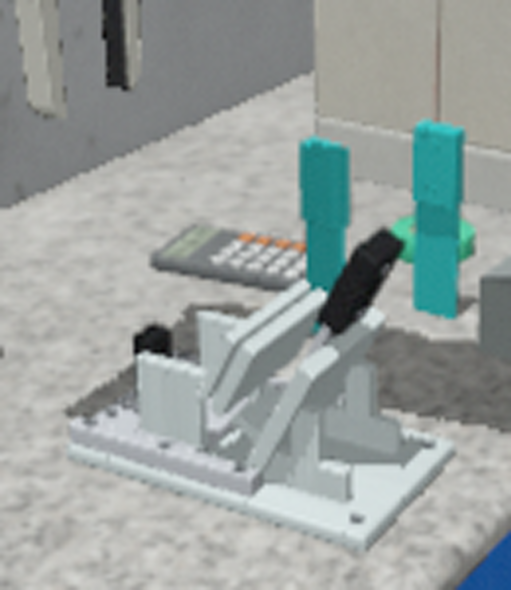

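The blade lies leaning on the fixed plate with its handle top about 151 mm up u, so the toe is on the ledge. Now I'll push the post with shut fingers from its +x side.

>>> apply_moves:
  deltas:
    - [0,0,20,0]
    - [0,0,25,0]
    - [0,0,25,0]
    - [0,0,25,0]
    - [0,0,25,0]
    - [0,0,25,0]
    - [0,0,20,0]
    - [0,0,7,0]
  fingers: 255

```text
clock: 10.38
eef_pos: [628.8, 187.1, 42.3]
tcp_rot: [1.0, 0.03, -0.002, 0.0]
force: [-0.3, 0.3, -0.2]
gripper_width: 10.9
```

>>> apply_moves:
  deltas:
    - [-5,0,0,0]
    - [-5,0,0,0]
    - [-3,0,0,0]
    - [0,0,0,0]

```text
clock: 10.72
eef_pos: [617.5, 186.9, 47.2]
tcp_rot: [1.0, 0.03, 0.001, -0.0]
force: [-0.1, -0.5, -0.4]
gripper_width: 0.5
```

>>> apply_moves:
  deltas:
    - [-2,0,0,0]
    - [-2,0,0,0]
    - [-2,0,0,0]
    - [0,0,0,0]

```text
clock: 11.05
eef_pos: [611.6, 186.4, 46.0]
tcp_rot: [1.0, 0.03, 0.0, -0.0]
force: [0.1, 0.0, 0.6]
gripper_width: 0.6
```

>>> apply_moves:
  deltas:
    - [-1.5,0,0,0]
    - [-1.5,0,0,0]
    - [-1.5,0,0,0]
    - [-1.5,0,0,0]

```text
clock: 11.38
eef_pos: [606.9, 186.0, 46.1]
tcp_rot: [1.0, 0.03, 0.002, -0.0]
force: [6.9, 1.0, -2.7]
gripper_width: 0.5
```

>>> apply_moves:
  deltas:
    - [-1.5,0,0,0]
    - [-1.5,0,0,0]
    - [-1.5,0,0,0]
    - [-1.5,0,0,0]
    - [-1.5,0,0,0]
    - [-1.5,0,0,0]
    - [-1.5,0,0,0]
    - [-1.5,0,0,0]

```text
clock: 12.05
eef_pos: [594.9, 185.4, 46.0]
tcp_rot: [1.0, 0.03, 0.002, -0.0]
force: [7.6, 0.7, -1.6]
gripper_width: 0.6
```

>>> apply_moves:
  deltas:
    - [-1,0,0,0]
    - [-1,0,0,0]
    - [-0.5,0,0,0]
    - [-0.5,0,0,0]

```text
clock: 12.38
eef_pos: [591.8, 185.2, 46.0]
tcp_rot: [1.0, 0.03, 0.002, -0.0]
force: [6.9, 0.9, -1.6]
gripper_width: 0.4
```

```bash
cat > meas.py <<'E'
from st import *
from cell import ctrl
import sys
np.set_printoptions(suppress=True,precision=1,linewidth=200)
print(ctrl.sense()["force"],ctrl.sense()["eef_pos"])
f=ctrl.grab_frame("scene");pickle.dump(f,open(sys.argv[1]+".pkl","wb"))
S=cloud(f)
q=loc(S[190:260,215:320].reshape(-1,3))
uu=-q[:,0]*.454+(q[:,2]-30)*.891;nn=q[:,0]*.891+(q[:,2]-30)*.454
# end faces (y~+45) of the two plates
m=(q[:,1]>41)&(q[:,1]<48)&(uu>30)&(uu<78)&(nn>-14)&(nn<40)
print(np.histogram(nn[m],bins=np.arange(-14,40,2)))
b=cv2.cvtColor(f["img"],cv2.COLOR_RGB2BGR)[170:280,215:320]
cv2.imwrite("pics/%s.png"%sys.argv[1],cv2.resize(b,None,fx=5,fy=5,interpolation=cv2.INTER_CUBIC))
E
python3 meas.py m1
```

```text
[ 6.9  0.9 -1.6] [591.8 185.2  46. ]
(array([ 9, 14, 14, 15, 13, 15,  9,  0,  0,  0, 11, 17, 12, 14, 18,  5,  0, 11, 15, 11, 14,  7,  0,  0,  0,  0]), array([-14, -12, -10,  -8,  -6,  -4,  -2,   0,   2,   4,   6,   8,  10,  12,  14,  16,  18,  20,  22,  24,  26,  28,  30,  32,  34,  36,  38]))
```

View pics/m1.png

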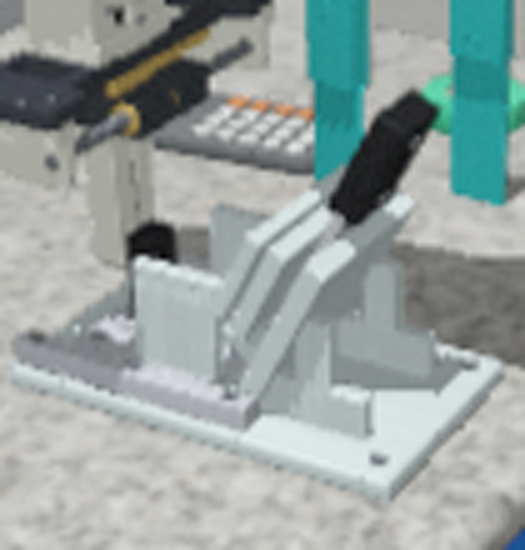

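>>> apply_moves:
  deltas:
    - [-0.5,0,0,0]
    - [-0.5,0,0,0]

```text
clock: 12.6
eef_pos: [590.9, 185.1, 46.0]
tcp_rot: [1.0, 0.03, 0.002, -0.0]
force: [6.2, -0.2, -2.1]
gripper_width: 0.3
```

>>> apply_moves:
  deltas:
    - [-0.5,0,0,0]
    - [-0.5,0,0,0]

```text
clock: 12.77
eef_pos: [589.9, 185.0, 46.0]
tcp_rot: [1.0, 0.03, 0.002, -0.0]
force: [6.7, -0.1, -1.8]
gripper_width: 0.4
```

>>> apply_moves:
  deltas:
    - [-0.5,0,0,0]
    - [-0.3,0,0,0]

```text
clock: 12.93
eef_pos: [589.2, 185.0, 46.0]
tcp_rot: [1.0, 0.03, 0.002, -0.0]
force: [7.0, 0.5, -3.1]
gripper_width: 0.4
```

>>> apply_moves:
  deltas:
    - [-0.5,0,0,0]
    - [-0.2,0,0,0]

```text
clock: 13.1
eef_pos: [588.7, 185.0, 46.1]
tcp_rot: [1.0, 0.03, 0.002, -0.0]
force: [8.9, 0.5, -2.4]
gripper_width: 0.2
```

>>> apply_moves:
  deltas:
    - [-0.4,0,0,0]
    - [0,0,0,0]

```text
clock: 13.27
eef_pos: [588.4, 185.0, 46.1]
tcp_rot: [1.0, 0.03, 0.002, -0.0]
force: [8.9, 1.8, -3.6]
gripper_width: 0.6
```

>>> apply_moves:
  deltas:
    - [-0.4,0,0,0]
    - [0,0,0,0]

```text
clock: 13.43
eef_pos: [588.1, 185.0, 46.0]
tcp_rot: [1.0, 0.03, 0.002, -0.0]
force: [8.8, -0.3, -4.6]
gripper_width: 0.5
```

>>> apply_moves:
  deltas:
    - [-0.5,0,0,0]
    - [0,0,0,0]

```text
clock: 13.6
eef_pos: [587.8, 184.9, 46.1]
tcp_rot: [1.0, 0.03, 0.002, -0.0]
force: [10.3, 0.5, -5.6]
gripper_width: 0.4
```

```bash
python3 meas.py m2
```

```text
[10.3  0.5 -5.6] [587.8 184.9  46.1]
(array([ 5, 17, 15, 13, 14, 10, 12,  0,  0,  5, 16, 16, 12, 16,  8, 12, 14, 12, 13,  9,  0,  0,  0,  0,  0,  0]), array([-14, -12, -10,  -8,  -6,  -4,  -2,   0,   2,   4,   6,   8,  10,  12,  14,  16,  18,  20,  22,  24,  26,  28,  30,  32,  34,  36,  38]))
```

The push force has risen about 3.5 N above the sliding level of 6.8 N, which means about 1.4 mm of spring and a carriage value near 5.3 mm. I'll back away now.

>>> apply_moves:
  deltas:
    - [2,0,0,0]
    - [6,0,0,0]
    - [10,0,0,0]
    - [10,0,0,0]
    - [0,0,-20,0]
    - [0,0,-35,0]
    - [0,0,-35,0]
    - [0,0,-35,0]

```text
clock: 14.32
eef_pos: [613.5, 186.4, 171.9]
tcp_rot: [1.0, 0.03, -0.001, 0.0]
force: [0.4, -0.1, -0.9]
gripper_width: 0.7
```

```bash
python3 meas.py m3
```

```text
[ 0.4 -0.1 -0.9] [613.5 186.4 171.9]
(array([10, 15, 13, 12, 16, 14, 10,  0,  0,  7, 15, 15, 15, 14,  8,  8, 15, 18, 14,  6,  0,  0,  0,  0,  0,  0]), array([-14, -12, -10,  -8,  -6,  -4,  -2,   0,   2,   4,   6,   8,  10,  12,  14,  16,  18,  20,  22,  24,  26,  28,  30,  32,  34,  36,  38]))
```

View pics/m3.png

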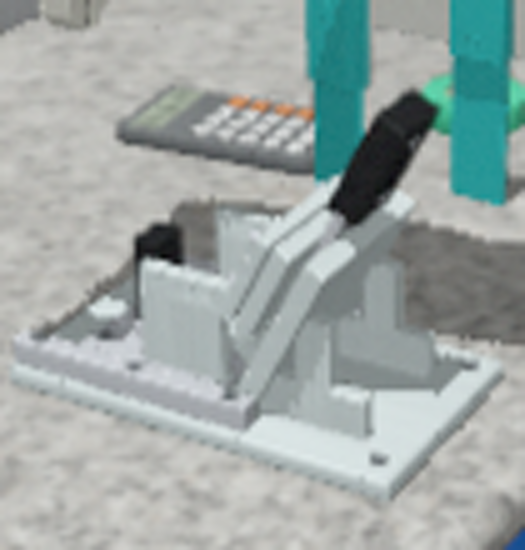

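```bash
python3 - <<'E'
from st import *
np.set_printoptions(suppress=True,precision=2)
r=[]
for n in("scene0","s8","m1","m2","m3"):
    q=loc(cloud(pickle.load(open(n+".pkl","rb"))).reshape(-1,3))
    w=q[(q[:,1]>34)&(q[:,1]<46)&(q[:,2]>26)&(q[:,2]<72)&(q[:,0]>5)&(q[:,0]<95)]
    po=q[(abs(q[:,1])<11)&(q[:,2]>60)&(q[:,2]<71)&(q[:,0]>55)&(q[:,0]<112)]
    uu=-q[:,0]*.454+(q[:,2]-30)*.891;nn=q[:,0]*.891+(q[:,2]-30)*.454
    m=(q[:,1]>41)&(q[:,1]<48)&(uu>45)&(uu<76)
    a=nn[m&(nn<1.5)&(nn>-12)]; b=nn[m&(nn>3)&(nn<50)]
    print(n,"post",len(po),np.percentile(po[:,0],[5,25,50,75]),"upright",len(w),np.percentile(w[:,0],[5,50,95]),"gap",np.percentile(a,98),np.percentile(b,2))
E
```

```text
scene0 post 25 [89.05 89.89 90.65 91.68] upright 316 [15.03 54.05 79.41] gap -0.7234038000533223 25.366339545897866
s8 post 27 [88.69 89.71 90.24 91.37] upright 315 [16.23 54.62 79.37] gap -1.0974678009654562 25.313436814879136
m1 post 30 [69.28 70.1  70.94 75.23] upright 283 [16.46 37.24 60.51] gap -0.8757908917592456 7.605553541752059
m2 post 30 [64.7  66.11 67.67 76.08] upright 276 [13.5  34.5  56.19] gap -1.0555324052324704 5.651129084138971
m3 post 23 [64.93 65.68 66.18 66.74] upright 273 [13.15 33.46 56.19] gap -0.6912178833733916 5.457482150210984
```

Camera estimates put the carriage at about 5 to 5.3 mm, which agrees with the force. I'll regrip the handle.

>>> apply_moves:
  deltas:
    - [0,0,-25,0]
    - [-10,0,-22,0]
    - [-30,0,0,0]
    - [-40,0,0,0]
    - [-40,0,0,0]
    - [-33,0,0,0]
    - [-20,0,0,0]
    - [0,0,0,0]
  fingers: 90

```text
clock: 15.03
eef_pos: [437.8, 176.0, 217.7]
tcp_rot: [1.0, 0.03, -0.001, 0.0]
force: [0.1, -0.8, -0.3]
gripper_width: 49.3
```

```bash
python3 -c "
from cell import ctrl;print(ctrl.sense()['eef_pos'],ctrl.sense()['gripper_width'])"
```

```text
[437.84824694 175.9659373  217.70297851] 49.32990646397443
```

>>> apply_moves:
  deltas:
    - [0,0,0,0]
    - [0,0,0,0]

```text
clock: 15.2
eef_pos: [441.9, 176.2, 217.8]
tcp_rot: [1.0, 0.03, 0.0, -0.0]
force: [0.2, 0.7, -0.2]
gripper_width: 59.1
```

>>> apply_moves:
  deltas:
    - [-1,0,20,0]
    - [0,0,25,0]
    - [0,0,25,0]
    - [0,0,15,0]
    - [0,0,5,0]
    - [0,0,0,0]
    - [0,0,0,0]

```text
clock: 15.78
eef_pos: [440.9, 176.2, 128.0]
tcp_rot: [1.0, 0.03, 0.0, -0.0]
force: [0.2, -0.1, -0.6]
gripper_width: 60.0
```

>>> apply_moves:
  deltas:
    - [0,0,0,0]
    - [0,0,0,0]
    - [0,0,0,0]
    - [0,0,0,0]
    - [0,0,0,0]
    - [0,0,0,0]
  fingers: 255
  squeeze: 10

```text
clock: 16.28
eef_pos: [440.3, 176.1, 128.1]
tcp_rot: [1.0, 0.03, 0.0, -0.0]
force: [-0.6, -0.3, 4.9]
gripper_width: 35.9
```

>>> apply_moves:
  deltas:
    - [-1.4,0,-2.7,0]
    - [-1.4,0,-2.7,0]
    - [-1.4,0,-2.7,0]
    - [-1.4,0,-2.7,0]
    - [-1.4,0,-2.7,0]
    - [-1.4,0,-2.7,0]
    - [-1.4,0,-2.7,0]
    - [-1.4,0,-2.7,0]

```text
clock: 16.95
eef_pos: [429.4, 175.4, 149.2]
tcp_rot: [1.0, 0.03, 0.001, -0.0]
force: [6.3, 0.2, -7.0]
gripper_width: 35.8
```

>>> apply_moves:
  deltas:
    - [-1.4,0,-2.7,0]
    - [-0.9,0,-1.8,0]

```text
clock: 17.12
eef_pos: [427.1, 175.3, 153.8]
tcp_rot: [1.0, 0.03, 0.001, -0.0]
force: [6.9, 0.1, -7.7]
gripper_width: 36.3
```

```bash
python3 meas.py m4; python3 look.py s9 200 100 330 280
```

```text
[ 6.9  0.1 -7.7] [427.1 175.3 153.8]
(array([ 7, 14, 12, 13, 15, 14,  9,  0,  0,  7, 15, 14, 16, 13,  8,  5, 18, 12, 13,  9,  0,  0,  0,  0,  0,  0]), array([-14, -12, -10,  -8,  -6,  -4,  -2,   0,   2,   4,   6,   8,  10,  12,  14,  16,  18,  20,  22,  24,  26,  28,  30,  32,  34,  36,  38]))
scale 3.2777777777777777
```

View pics/s9.png

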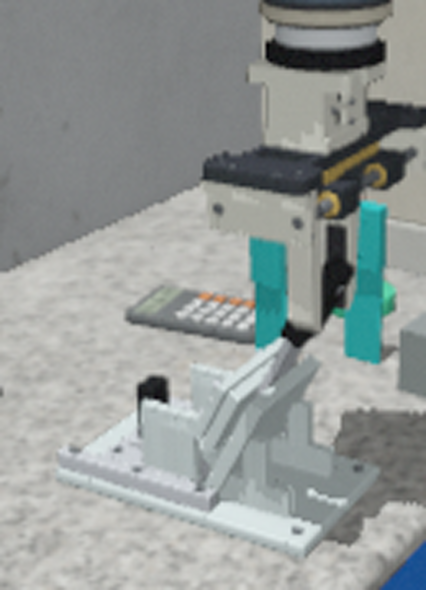

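>>> apply_moves:
  deltas:
    - [0.5,0,-2.7,0]
    - [-1.4,0,-2.7,0]
    - [-1.4,0,-2.7,0]
    - [-1.4,0,-2.7,0]
    - [-1.4,0,-2.7,0]
  squeeze: 20

```text
clock: 17.63
eef_pos: [420.8, 174.8, 167.3]
tcp_rot: [1.0, 0.03, -0.001, 0.0]
force: [-0.3, -0.2, -7.5]
gripper_width: 35.9
```

```bash
python3 look.py s10 200 100 330 280; python3 - <<'E'
from st import *
np.set_printoptions(suppress=True,precision=1)
for n in("s8","s9","s10"):
    f=pickle.load(open(n+".pkl","rb"));q=loc(cloud(f).reshape(-1,3));g=f["img"].reshape(-1,3).max(1)
    uu=-q[:,0]*.454+(q[:,2]-30)*.891;nn=q[:,0]*.891+(q[:,2]-30)*.454
    m=(q[:,1]>10)&(q[:,1]<22)&(nn>-12)&(nn<16)&(uu>82)&(uu<170)
    print(n);
    for u in range(82,170,4):
        k=m&(uu>=u)&(uu<u+4)
        if k.sum(): print((u,int(k.sum()),int(np.median(g[k])),np.percentile(nn[k],[2,98])),end=' ')
    print()
E
```

```text
scale 3.2777777777777777
s8
(82, 8, 170, array([-7.7,  5.5])) (86, 4, 152, array([-0.3,  5.4])) (90, 6, 119, array([-1.3,  7.6])) (94, 10, 32, array([-5.8,  8.2])) (98, 12, 34, array([-5.8,  9.3])) (102, 13, 34, array([-5.5, 10.2])) (106, 10, 33, array([-6.1,  8.6])) (110, 13, 31, array([-5.3,  9.8])) (114, 10, 32, array([-6.3, 10.5])) (118, 13, 32, array([-5.9,  9.2])) (122, 11, 34, array([-6.4, 10.1])) (126, 14, 32, array([-6.3, 11.1])) (130, 11, 34, array([-5.9,  8.5])) (134, 15, 32, array([-5.8,  9.3])) (138, 11, 32, array([-5.4,  9.8])) (142, 11, 33, array([-5.3, 10.3])) (146, 15, 36, array([-5.7, 10.9])) (150, 14, 42, array([-3.6,  9.4])) 
s9
(82, 8, 169, array([-10.3,   3.6])) (86, 5, 170, array([-0. ,  4.1])) (90, 4, 164, array([0.4, 5.2])) (94, 5, 151, array([-0.4,  4.3])) (98, 3, 135, array([-0.2,  3.4])) (102, 6, 152, array([0.9, 4.1])) (106, 5, 137, array([-0.4,  4.3])) (110, 4, 155, array([1.9, 5.2])) (114, 5, 143, array([-0.2,  4.4])) (118, 6, 139, array([-2.7,  5.2])) (122, 10, 31, array([-5.6,  8.7])) (126, 14, 30, array([-6.1, 10.9])) (130, 11, 30, array([-5.7, 10. ]
[... 301 characters left out ...]
rray([-7. ,  5.2])) (86, 4, 167, array([0.1, 4.5])) (90, 5, 167, array([0.2, 5. ])) (94, 6, 174, array([-0.1,  6. ])) (98, 4, 168, array([-0.1,  4.1])) (102, 4, 166, array([0.8, 5.3])) (106, 3, 134, array([0.3, 2.7])) (110, 5, 154, array([0.1, 4.6])) (114, 4, 155, array([0.1, 3.9])) (118, 6, 149, array([0.1, 5.2])) (122, 4, 147, array([0.7, 5.6])) (126, 4, 152, array([-0.2,  4.6])) (130, 6, 147, array([-0.4,  6.9])) (134, 8, 81, array([-3.5,  4.4])) (138, 12, 32, array([-5.9, 11.7])) (142, 14, 29, array([-4.7, 10.2])) (146, 11, 31, array([-6. ,  9.4])) (150, 8, 83, array([-5.3, 10. ])) (158, 1, 98, array([-7.7, -7.7])) (162, 1, 113, array([-11.8, -11.8])) (166, 3, 112, array([-10.7,  -8.3]))
```

View pics/s10.png

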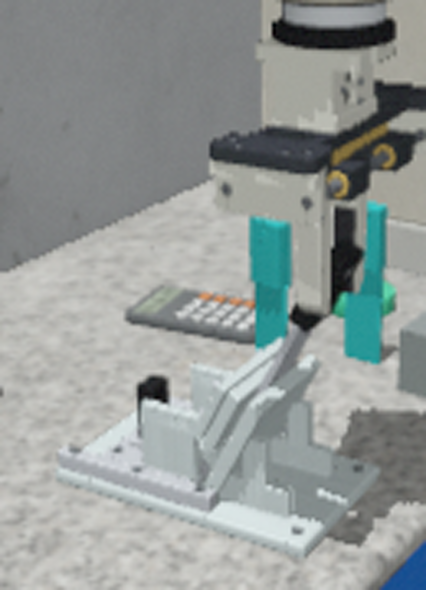

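The handle's lower edge moved from u≈92 to u≈136 mm, so the blade is 44 mm drawn and dragging, with no slip. I'll draw it fully out.

>>> apply_moves:
  deltas:
    - [-2.3,0,-4.5,0]
    - [-3.2,0,-6.2,0]
    - [-4.5,0,-9,0]
    - [-4.5,0,-9,0]
    - [-4.5,0,-9,0]
    - [-4.5,0,-9,0]
    - [-4.5,0,-9,0]
    - [-5,0,-15,0]

```text
clock: 18.35
eef_pos: [387.9, 172.9, 238.7]
tcp_rot: [1.0, 0.03, -0.0, 0.0]
force: [0.3, 0.5, -1.2]
gripper_width: 36.2
```

>>> apply_moves:
  deltas:
    - [0,0,-15,0]
    - [0,0,0,0]
    - [0,0,0,0]
    - [0,0,0,0]
  squeeze: 5

```text
clock: 18.68
eef_pos: [388.3, 172.9, 252.5]
tcp_rot: [1.0, 0.03, -0.0, 0.0]
force: [0.4, -0.9, -1.1]
gripper_width: 36.1
```

```bash
python3 look.py s11 200 60 380 280
```

```text
scale 2.6818181818181817
```

View pics/s11.png

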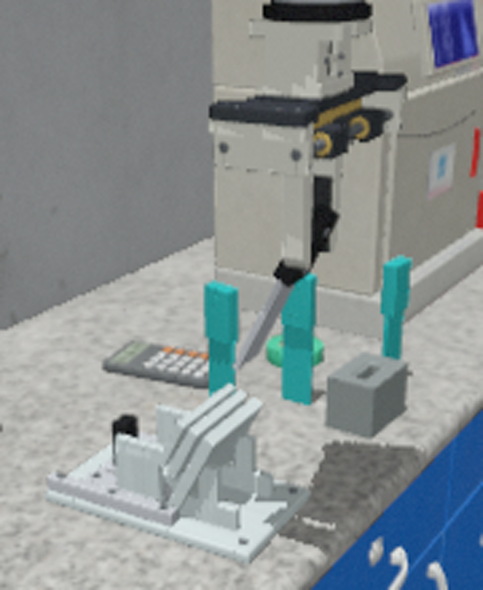

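>>> apply_moves:
  deltas:
    - [5,20,0,0]
    - [5,30,0,0]
    - [5,30,0,0]
    - [5,30,0,0]
    - [5,20,0,0]
    - [0,0,0,0]
    - [0,0,0,0]
  squeeze: 3

```text
clock: 19.32
eef_pos: [421.1, 44.1, 252.2]
tcp_rot: [1.0, 0.029, -0.001, -0.0]
force: [0.0, -0.4, -1.1]
gripper_width: 36.0
```

```bash
python3 look.py s12 200 60 380 280
```

```text
scale 2.6818181818181817
```

View pics/s12.png

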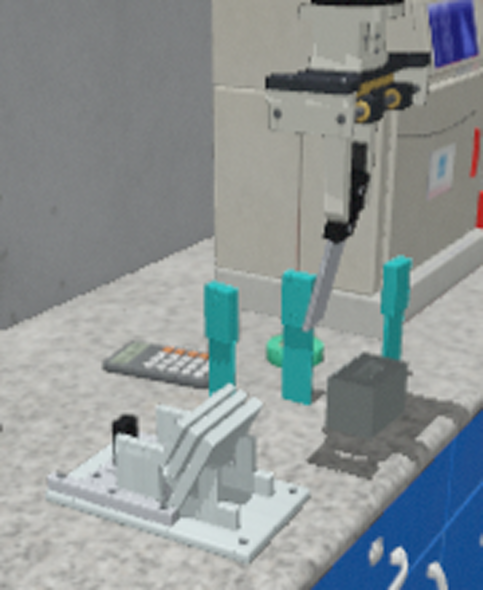

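>>> apply_moves:
  deltas:
    - [0,20,0,0.035]
    - [12,30,0,0.035]
    - [-12,30,0,0]
    - [12,18,0,0]
    - [-12,10,0,0]
    - [0,0,0,0]
    - [0,0,0,0]

```text
clock: 19.95
eef_pos: [422.4, -62.1, 252.7]
tcp_rot: [1.0, -0.005, -0.0, -0.0]
force: [-1.1, -0.1, -2.0]
gripper_width: 35.8
```

```bash
python3 look.py s13 240 60 400 260; cat > bl.py <<'E'
from h import *
import sys
np.set_printoptions(suppress=True,precision=1)
f=pickle.load(open(sys.argv[1]+".pkl","rb"));S=cloud(f).reshape(-1,3)
from cell import ctrl
p=ctrl.sense()["eef_pos"];print(p,ctrl.sense()["gripper_width"])
m=(abs(S[:,1]-p[1])<24)&(S[:,0]>p[0]-20)&(S[:,0]<p[0]+85)&(S[:,2]<p[2]-3)&(S[:,2]>p[2]-125)&(S[:,2]>62)
q=S[m]
for z in np.arange(q[:,2].min(),q[:,2].max(),8):
    k=q[(q[:,2]>=z)&(q[:,2]<z+8)]
    if len(k)>3: print(round(z),len(k),np.percentile(k[:,0],[3,50,97]),np.percentile(k[:,1],[3,97]))
E
python3 bl.py s13
```

```text
scale 2.95
[422.7 -61.8 252.8] 35.94970868662915
129 7 [504.4 507.1 507.6] [-64.  -53.2]
137 14 [421.  422.3 507.5] [-75.6 -44. ]
145 27 [420.6 421.5 507.5] [-79.9 -43.9]
153 21 [420.  421.9 426.5] [-78.9 -44.3]
161 22 [419.9 421.2 424.3] [-76.4 -44. ]
169 16 [420.1 420.7 425.9] [-74.1 -43.9]
177 24 [419.6 420.7 424.7] [-78.2 -42.8]
185 22 [419.5 420.8 425.9] [-78.5 -44.7]
193 20 [419.2 420.7 424.9] [-78.7 -44.2]
201 23 [418.9 420.5 422.9] [-77.6 -41.6]
209 22 [419.  419.9 425. ] [-78.  -44.4]
217 23 [418.9 420.  425.5] [-76.4 -44.2]
225 21 [413.2 420.  428.6] [-72.  -43.9]
233 33 [412.3 414.6 429.1] [-73.1 -42. ]
241 39 [411.8 415.6 429.2] [-75.  -41.8]
```

View pics/s13.png

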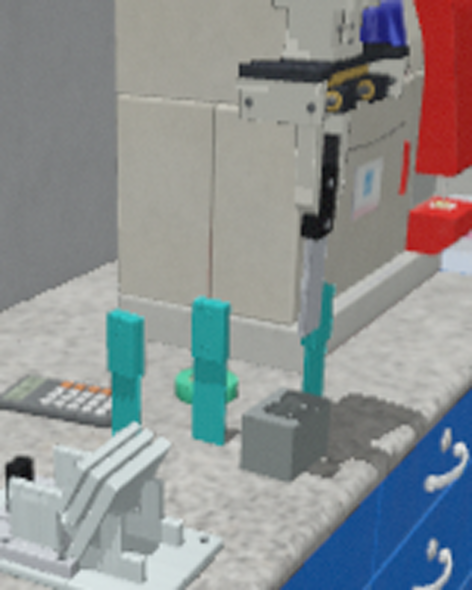

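The blade hangs about 1° off upright with its toe at about (424, -61.5, 141). I'll line it up over the slot and lower it.

>>> apply_moves:
  deltas:
    - [8,1,0,0]
    - [8.4,1,0,0]
    - [0,0,15,0]
    - [0,0,20,0]
    - [0,0,20,0]
    - [0,0,12,0]
    - [0,0,0,0]
    - [0,0,0,0]
  squeeze: 5

```text
clock: 20.67
eef_pos: [439.5, -64.6, 185.8]
tcp_rot: [1.0, -0.005, -0.0, -0.0]
force: [-0.1, 0.4, -0.6]
gripper_width: 36.3
```

```bash
python3 look.py s14 290 110 390 240;python3 bl.py s14
```

```text
scale 4.538461538461538
[439.8 -64.8 186.5] 35.60575521541778
62 14 [507.3 512.2 524.1] [-64.2 -56.7]
70 34 [438.2 508.2 523.6] [-77.  -47.3]
78 33 [437.5 442.9 523.4] [-82.4 -45. ]
86 32 [437.9 441.2 523.3] [-76.9 -47.7]
94 41 [437.1 506.  523.6] [-76.5 -47.1]
102 38 [437.5 507.  523.7] [-76.3 -46.3]
110 40 [436.5 442.1 520.9] [-77.9 -45.3]
118 44 [437.1 475.2 522.8] [-80.1 -46.7]
126 39 [436.6 507.6 524.1] [-76.8 -47.9]
134 39 [436.4 506.8 521.9] [-76.2 -47.5]
142 46 [436.3 474.3 522.6] [-80.5 -47.5]
150 31 [436.1 438.6 522.3] [-81.7 -46.5]
158 17 [430.3 436.5 443.9] [-80.4 -45.1]
166 31 [429.7 432.8 446.1] [-75.2 -45. ]
174 29 [429.3 431.7 446.6] [-74.5 -45.3]
182 10 [429.  430.9 445.6] [-71.6 -47.7]
```

View pics/s14.png

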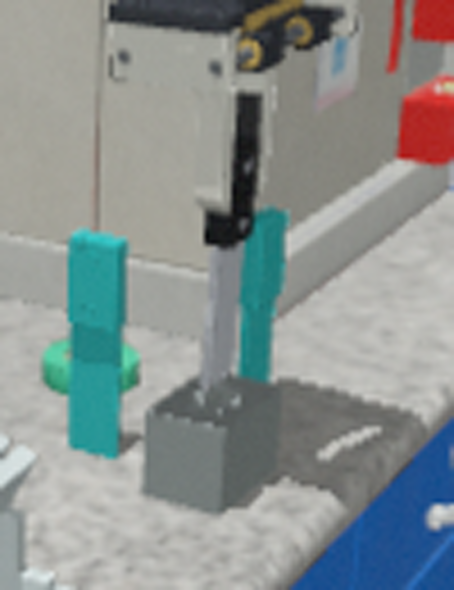

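>>> apply_moves:
  deltas:
    - [0,0,6,0]
    - [0,0,6,0]
    - [0,0,6,0]
    - [0,0,8,0]
    - [0,0,0,0]

```text
clock: 21.13
eef_pos: [438.2, -64.8, 158.5]
tcp_rot: [1.0, -0.005, -0.001, -0.0]
force: [0.3, 0.1, -1.7]
gripper_width: 35.9
```

>>> apply_moves:
  deltas:
    - [0,0,8,0]
    - [0,0,8,0]
    - [0,0,8,0]
    - [0,0,8,0]
    - [0,0,0,0]

```text
clock: 21.55
eef_pos: [438.1, -64.8, 126.3]
tcp_rot: [1.0, -0.005, -0.001, -0.0]
force: [0.1, 0.4, -2.0]
gripper_width: 35.8
```

>>> apply_moves:
  deltas:
    - [0,0,4,0]
    - [0,0,2,0]
    - [0,0,1,0]
    - [0,0,0,0]

```text
clock: 21.88
eef_pos: [439.3, -65.1, 121.2]
tcp_rot: [1.0, -0.005, 0.0, 0.0]
force: [1.2, 1.5, -0.2]
gripper_width: 35.7
```

>>> apply_moves:
  deltas:
    - [0,0,1,0]
    - [0,0,1,0]
    - [0,0,0,0]

```text
clock: 22.13
eef_pos: [439.6, -65.1, 119.5]
tcp_rot: [1.0, -0.005, 0.001, 0.0]
force: [1.0, 1.2, 4.1]
gripper_width: 36.0
```

Fz shows floor contact, so I'll check by camera before letting go.

```bash
python3 look.py s15 290 110 390 240;python3 bl.py s15
```

```text
scale 4.538461538461538
[439.6 -65.1 119.5] 36.379780602219945
63 33 [436.  441.  522.3] [-80.  -48.9]
71 35 [435.9 441.2 522.1] [-79.  -46.9]
79 32 [436.1 474.1 523.6] [-76.6 -46.9]
87 31 [435.6 439.2 520.6] [-80.5 -47.1]
95 36 [430.5 506.4 523.7] [-74.9 -47.3]
103 49 [429.2 441.7 523.4] [-79.5 -46.3]
111 40 [429.8 444.5 522.2] [-74.7 -44.8]
```

View pics/s15.png

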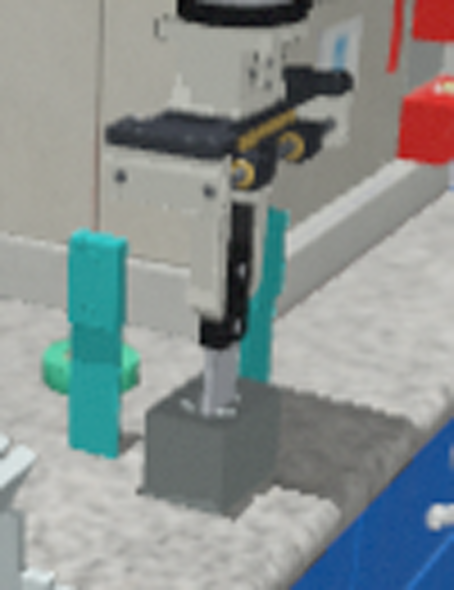

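The handle's lower edge is at z≈96, so the toe is on the slot floor. I'll let go and withdraw.

>>> apply_moves:
  deltas:
    - [0,0,0,0]
    - [0,0,0,0]
    - [0,0,0,0]
    - [0,0,0,0]
    - [0,0,-10,0]
    - [0,0,-25,0]
    - [0,0,-30,0]
    - [0,0,-30,0]
  fingers: 90

```text
clock: 22.85
eef_pos: [438.4, -64.9, 214.8]
tcp_rot: [1.0, -0.005, -0.001, -0.0]
force: [-0.0, -0.1, -0.5]
gripper_width: 60.4
```

>>> apply_moves:
  deltas:
    - [-20,10,-10,0]
    - [-25,30,0,0]
    - [-25,38,0,0]
    - [-20,38,0,0]
    - [-15,38,0,0]
    - [-10,38,0,0]
    - [0,38,0,0]
    - [0,0,0,0]

```text
clock: 23.52
eef_pos: [323.8, -294.5, 224.1]
tcp_rot: [1.0, -0.007, 0.0, 0.001]
force: [0.9, 0.9, -0.6]
gripper_width: 60.2
```

```bash
python3 look.py s16 200 130 370 280;python3 - <<'E'
from st import *
from cell import ctrl
np.set_printoptions(suppress=True,precision=1)
f=pickle.load(open("s16.pkl","rb"));q=cloud(f).reshape(-1,3)
m=q[(abs(q[:,0]-441)<20)&(abs(q[:,1]+63)<24)&(q[:,2]>64)]
for z in range(64,164,10):
    k=m[(m[:,2]>=z)&(m[:,2]<z+10)]
    if len(k):print(z,len(k),np.percentile(k,[2,50,98],axis=0)[:,:2].ravel(),k[:,2].max())
t=ctrl.grab_frame("top");T=cloud(t)
L=loc(T[170:262,215:290].reshape(-1,3));p=L[(abs(L[:,1])<14)&(L[:,2]>66)&(L[:,2]<76)&(L[:,0]>60)]
print("post top-cam local x",len(p),np.percentile(p[:,0],[2,50,98]))
s=ctrl.sense();print(s["eef_pos"],s["clock"])
t0=pickle.load(open("top0.pkl","rb"))
for n in("specimen_cup","petri_dish","tape_roll","blade"): print(n,[(r["rect"],round(r["conf"],2)) for r in ctrl.regions_of(t,n)])
E
```

```text
scale 3.933333333333333
64 23 [436.  -80.6 437.3 -62.2 440.5 -48.1] 73.85877359594059
74 21 [435.9 -78.6 437.4 -59.8 440.4 -44.6] 83.56834386899777
84 22 [436.1 -82.2 437.5 -56.  442.3 -46.5] 93.22156151612313
94 24 [429.5 -77.6 434.6 -49.  443.4 -45.6] 103.99134955067592
104 36 [429.6 -79.6 432.2 -50.5 445.8 -44.9] 113.86852867557798
114 35 [429.7 -77.6 432.3 -49.4 446.8 -45.8] 123.81526016025578
124 38 [429.4 -76.3 432.9 -49.2 447.5 -45.6] 133.95856005998724
134 36 [429.2 -79.3 431.3 -50.7 444.9 -45.2] 143.49021373388092
144 39 [429.3 -78.8 431.1 -49.9 444.4 -45.1] 153.98831440472406
154 35 [430.1 -79.8 436.8 -61.6 446.1 -47.3] 159.10240327682914
post top-cam local x 50 [66.7 74.2 80.8]
[ 323.9 -290.2  223.6] 23.6167
specimen_cup [([136.9, 228.7, 21.8, 23.3], 0.59), ([151.4, 197.2, 19.6, 17.1], 0.28)]
petri_dish [([149.9, 194.8, 19.0, 20.5], 0.94)]
tape_roll [([358.0, 175.7, 26.4, 25.6], 0.82)]
blade [([331.4, 195.4, 17.2, 18.4], 0.71), ([364.7, 223.5, 27.2, 14.6], 0.57), ([335.5, 233.5, 19.4, 7.5], 0.51), ([307.7, 179.8, 11.3, 16.2], 0.49)]
```

View pics/s16.png

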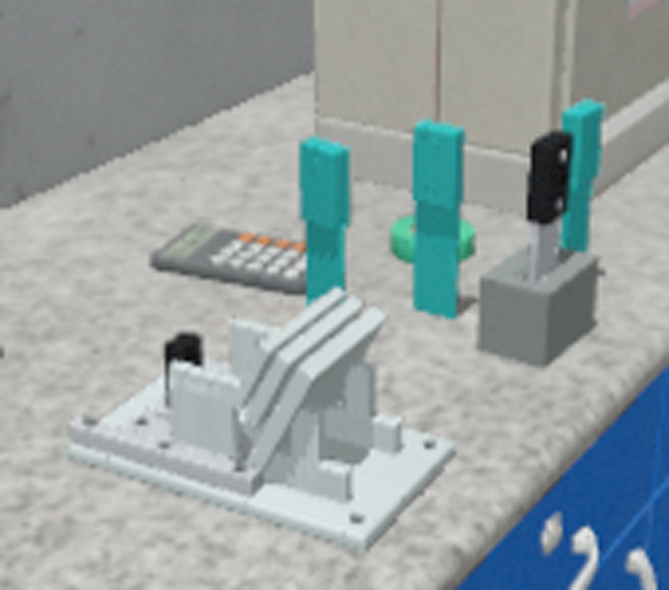

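Blade, dish, cup and tape all look right. I want a tighter check of the carriage value before handing in.

```bash
python3 - <<'E'
from st import *
from cell import ctrl
np.set_printoptions(suppress=True,precision=2)
fr=[pickle.load(open("s8.pkl","rb")),pickle.load(open("m3.pkl","rb"))]
now=[pickle.load(open("s16.pkl","rb"))]+[ctrl.grab_frame("scene") for _ in range(5)]
def an(fs):
    q=np.vstack([loc(cloud(f).reshape(-1,3)) for f in fs])
    uu=-q[:,0]*.454+(q[:,2]-30)*.891;nn=q[:,0]*.891+(q[:,2]-30)*.454
    m=(q[:,1]>41)&(q[:,1]<48)&(uu>42)&(uu<76)&(nn>-14)&(nn<45)
    v=np.sort(nn[m]);d=np.diff(v);i=np.where(d>1.0)[0]
    print("gaps",[(v[j],v[j+1]) for j in i],"ends",v[[0,-1]])
    h,e=np.histogram(v,np.arange(-14,45,1));print(h)
    w=q[(q[:,1]>34)&(q[:,1]<46)&(q[:,2]>30)&(q[:,2]<68)&(q[:,0]>25)&(q[:,0]<95)]
    po=q[(abs(q[:,1])<11)&(q[:,2]>60)&(q[:,2]<70)&(q[:,0]>55)&(q[:,0]<112)]
    print("upright",np.percentile(w[:,0],[90,95,98]),"post",np.percentile(po[:,0],[5,25,50,75]))
an(fr[:1]);an(fr[1:]);an(now)
# top cam: post position initial vs now (averaged), plate slopes
def tp(fs):
    L=np.vstack([loc(cloud(f)[165:262,215:290].reshape(-1,3)) for f in fs])
    p=L[(abs(L[:,1])<11)&(L[:,2]>66)&(L[:,2]<76)&(L[:,0]>58)]
    print("top post",len(p)/len(fs),np.percentile(p[:,0],[2,10,50,90,98]),p[:,0].mean())
    g=L[(abs(L[:,1])<40)&(L[:,2]>40)];nn=g[:,0]*.891+(g[:,2]-30)*.454;uu=-g[:,0]*.454+(g[:,2]-30)*.891
    for a,b in((84,72),(72,50)):
        print(a,b,np.histogram(nn[(uu<a)&(uu>b)],np.arange(-14,45,2))[0])
    # fixed plate top edge height & moving plate edge : highest points
tp([pickle.load(open("top0.pkl","rb"))]); tp([ctrl.grab_frame("top") for _ in range(4)])
E
```

```text
gaps [(np.float64(-7.671318878764023), np.float64(-6.630964620512323)), (np.float64(-0.9210612574275991), np.float64(24.512135872894934)), (np.float64(35.11058044409356), np.float64(38.52362003213793))] ends [-12.92  44.67]
[ 0  7  3 10  4  4  5  5  6  7  3  5  7  1  0  0  0  0  0  0  0  0  0  0
  0  0  0  0  0  0  0  0  0  0  0  0  0  0  1  4  4  4  5  5  3  7  2  4
  4  1  0  0  3  5  4  2  5  4]
upright [77.3  79.9  81.18] post [88.69 89.65 90.13 91.37]
gaps [(np.float64(-0.5623868687510694), np.float64(5.36281735944744)), (np.float64(15.023355151817704), np.float64(17.222527833581417))] ends [-12.7  25.8]
[0 8 4 6 2 8 5 4 7 5 4 6 3 2 0 0 0 0 0 5 3 7 5 4 5 6 5 6 4 1 0 7 5 4 7 6 5
 6 1 2 0 0 0 0 0 0 0 0 0 0 0 0 0 0 0 0 0 0]
upright [55.41 57.01 58.23] post [64.86 65.58 66.06 66.44]
gaps [(np.float64(-0.5094814379034673), np.float64(3.296673983043352)), (np.float64(13.919945712059157), np.float64(16.587869704688444))] ends [-12.69  25.68]
[ 0 31 34 23 36 32 27 30 28 25 30 28 31  9  0  0  0 18 31 38 25 31 39 24
 29 33 27 16  0  0  2 39 31 26 33 23 38 30 19  4  0  0  0  0  0  0  0  0
  0  0  0  0  0  0  0  0  0  0]
upright [54.97 56.88 58.04] post [64.73 65.91 66.61 68.09]
top post 47.0 [ 90.19  91.71  97.26 105.44 106.05] 98.06085569450224
84 72 [ 2 12 21 24 23 18 34 25  0  0  0  0  0  0  0  0  0  0  0  0  0  0  0  0
  0  0  0  0  0]
72 50 [ 0  0  0  0  0  0 42 44  1  0  0  0  0  0  0  0  0  0  0  3 17 19 24 20
 53 15  4 22 23]
top post 44.25 [66.48 67.03 73.25 80.02 80.87] 73.44516551883044
84 72 [  7  59  80  83  91  82 144  74   4  51  90  87  76 116  80   7  63  95
  81 104  29   0   0   0   0   0   0   0   0]
72 50 [  0   0   0   0   0   0  61  40   1   0   0   0   0  48  57   3   1   2
   4 227 105  10   5   0   0   0   0   0   0]
```

```bash
python3 -c "
from cell import ctrl;s=ctrl.sense();print(s['clock'],s['force'],s['gripper_width']);print(ctrl.hand_in())"
```

```text
24.2667 [ 0.16374575 -0.2918464  -0.00921981] 60.35908488254666
the job is handed in; nothing more can be done
None
```

The blade was set in the slit, nipped, drawn out while dragging and stood back in its rest. I handed the job in at about 24 s. The hand-in gives no verdict, so what follows rests on my own measurements.

- **Into the slit:** I gripped the black-handled blade and let it pivot in the pads as it slid down the slit, until its toe met the ledge. With the blade let go, the camera showed the handle top about 151 mm up u, so the toe was on the ledge.
- **Setting the nip:** I pushed the post with shut fingers until the force stood about 3.5 N above the sliding level.
- **Drawing out:** I drew the blade out along u with a clear drag and tracked it to about 44 mm, inside the 15 to 50 mm window. It did not slip in the grip.
- **Back in the rest:** The blade stands upright in the slot, within about 1° of vertical and with its toe on the floor. It is released, and the gripper is well clear.
- **Bystanders:** The cup, dish and tape roll show at the same pixels as at the start, within the detector's scatter.

**Carriage value:** The estimates disagree somewhat. All of them fall within the required 3.4 to 7.0 mm, but the lowest is close to the limit.

| Source | Estimate |
|---|---|
| Gap between the plate end faces, scene camera | about 4.6 mm |
| Push force | about 5.3 mm |
| Post position, top camera (offset uncertain by about 2 mm) | about 3.4 to 4 mm |

I trust the plate gap most, because both faces are measured in the same pictures.

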